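# Put the deep socket in the tool carousel and present it at the front

### The job

First stand the tall, deep socket upright in the empty square pot of the tool carousel and let go of it; then turn the carousel until that square pot is lined up with the pointer on the foot, and finish while still gripping the carousel's black handle bar between the fingers, holding it still there so the storeman can check the pot. Leave the other things on the bench where they are.

Things in the scene. Friction and masses are not known exactly. Their poses are not given: they have to be found in the camera images.
- deep_socket: The deep (long) wrench socket to be put away: a bright steel cylinder 80 mm high, 38 mm across (with a shallow groove half-way up), about 0.4 kg, standing upright and loose on the bench among a short socket and a collet (it is the tallest of the three). Origin at the centre of its underside, z up along its length.
- socket_mid (a point): The centre of the deep socket, half-way up: 40 mm above its underside and 40 mm below its top, on its axis. Gripping it in its upper half, 15 to 20 mm above this point, keeps the fingers above the rim of the pot.
- foot: The fixed foot of the tool carousel, a dark disc on the bench, with a flat metal arm and a raised pointer block (a 26 mm square post set corner-on) at the front. Origin on the turning axis at bench height; its -x axis points along the pointer, i.e. to the front (roughly towards the robot, up to 0.5 rad to either side). The pointer ends 199 mm from the axis and is 24 mm high at most.
- deck (a joint): Angle of the turning deck of the carousel on its foot, in rad, growing anticlockwise seen from above; 0 (or any whole turn) when the square pot stands exactly at the pointer. It turns freely either way past a whole turn, with slight bearing friction (0.08 N m plus 0.08 N m per rad/s), no spring and no stops in reach.
- deck_top (a point): Centre of the top face of the turning deck, on the axis, 32 mm above the bench. The deck is a disc of 142 mm radius. It carries five pots, centres 100 mm from the axis and 72 degrees apart: the empty square pot, and four round steel cups 62 mm across holding drills, end mills, hex keys and taps that reach at most 130 mm above the bench.
- pot_floor (a point): Centre of the inner floor of the square pot on the deck: the one square pot, low and empty, 66 mm square outside, 58 mm inside, walls 4 mm thick, rim 66 mm above the bench, inner floor 36 to 37 mm above the bench. Its -x axis points outward from the turning axis, z up.
- handle_mid (a point): Centre of the carousel's handle: a black bar 80 mm long, 16 mm thick and 24 mm high on top of a slim post (12 mm across) on the turning axis; the centre is 185 mm above the bench. It turns with the deck; the bar lies along this point's y axis, i.e. square to the direction from the axis to the square pot. It can be gripped across its 16 mm thickness from above.
- short_socket: Bystander: the short bright steel socket, 38 mm across and 40 mm high, standing. Origin at the centre of its underside.
- collet: Bystander: a dark steel tapered collet, 33 mm across and 46 mm high, standing. Origin at the centre of its underside.
- wrench: Bystander: a 170 mm open-ended wrench lying flat. Origin under its middle.
- brush: Bystander: a 170 mm hand brush lying flat. Origin under its middle.
- jar: Bystander: a closed jar, 60 mm across and 75 mm high, black cap. Origin at the centre of its underside.
- vee_block: Bystander: a steel vee block, 60 x 50 x 42 mm. Origin at the centre of its underside.
- carton: Bystander: a cardboard carton, 70 x 50 x 40 mm. Origin at the centre of its underside.
Mind the look-alikes: they are no part of the job. What is shaped like the deep_socket but turquoise is not meant.

How it is judged:
By the outcome, as a careful person would: the job done as asked, in the order asked, and still so for the second after the job is handed in, while the arm keeps its last pose, push and grip.
It also fails if it takes over 72 s, if anything falls off the work surface, if the arm or the gripper's body presses on something with over 40 N, if the wrist force passes 120 N, or if a joint passes its speed limit or range.

### The arm

A 6-joint arm with a two-finger parallel gripper is mounted at the origin on the work surface. World frame = base frame: x ahead of the robot, y to its left, z up, the work surface at z = 0. Lengths are in m, angles in rad, forces in N, time in s.
With the tool pointing down it reaches from about 0.3 to 0.875 m from the base axis. Payload 6.4 kg.
Tool frame: the origin (TCP) lies between the finger pads; the fingertips stand ctrl.tip_extent ahead of it and the grasp point (between the pads) is the TCP (ctrl.tip_extent is the distance from the TCP to the fingertips, in m); z points along the fingers, y is the line along which they close (so a half turn about z gives the same grasp; the last joint's range is limited). The gripper opens to 85 mm and grips with 20 to 120 N. Pads are 22 mm wide; open, the fingers measure 114 mm over their backs; the gripper's body (76 mm by 85 mm) begins 54 mm behind the grasp point. The pads swing forward as they close: fully open they stand 13 mm farther back than shut.
Start: joints at [-1.523, 0.181, 1.607, -0, 1.354, -0.206], TCP at [0.144, -0.557, 0.25] pointing down, gripper open.
Joint ranges: [-2.99, 2.99], [-0.89, 2.07], [0.3, 2.58], [-1.14, 4.28], [0, 2.63], [-3.12, 3.12]. Speed limits (rad/s): [2.57, 2.57, 3.01, 3.14, 3.14, 3.14].

### API

Orientations are given as a unit quaternion [w, x, y, z].
In Python, from bench import ctrl gives the robot as it stands.
- The arm moves only by the tool send_rows, never from a script. Its arguments are lists of equal length, an entry for each row: "dr": the turn, a rotation vector about the tool's x, y, z in units of 6 degrees (1.0 is 6 degrees), a list of three; "xyz": the shift along the tool's x, y, z in cm, a list of three; "jaw": the opening in per cent of the stroke, from 0 (shut) to 100 (fully open). In form: {"dr": [[wx, wy, wz], ...], "xyz": [[dx, dy, dz], ...], "jaw": [jaw, ...]}. A call has exactly 8 rows; each row is the pose to reach, as a shift and turn from the pose commanded when the call began, along the tool's axes at that moment; what a row does not reach only later rows make up. A row lasts 1/8 s, in which the tool goes at most 62.5 mm and 10.7 degrees, less where a joint would pass 70% of its speed; a pose out of reach is approached as far as the arm can. A call with a gripper value outside its range is refused whole. The fingers move at their own pace and stop on an object; the grip force is fixed at half the most. Time passes only in rows, so rows that repeat a pose let the fingers close, or fill a call up. It gives the time, the measured TCP pose, the force, the opening and the grip force at its end, in the units of the state.
- ctrl.get_obs(): the state, without advancing time (a new reading comes with each control period).
- ctrl.camera(name): name is "side" or "top"; returns the picture (420x560x3 uint8, red, green, blue); there is no depth.
- ctrl.calibration(name): a dict with "camera_matrix" (3x3 intrinsics, pixels), "world_from_camera" (4x4, takes a point from camera to world coordinates). Camera axes: x right, y up, looking along -z (the intrinsics and any distortion apply to the point x, -y, -z); pixel columns grow to the right and rows downward; lengths in m; the calibration is good to about 2 mm. A picture is of the moment at which its call begins. calibration takes no time and is no camera call.
- ctrl.hand_in(): hands the job in; it is judged then, once.
The state is a dict: "time_s": time; "q": joint angles; "dq": joint speeds; "joint_efforts": joint torques, N m; "eef_pos": TCP position; "eef_rot": TCP orientation; "wrist_force": force on the tool from outside, world axes, zero at the start; "torque": the same for the moment, N m; "opening": opening from 0.0 (shut) to 1.0 (fully open); "grasp_force": force on a finger pad.
Only numpy, scipy, OpenCV 4.12 (cv2) and the standard library are available. Lean on these libraries where they do the work, as an engineer would, in place of code of your own. Each camera call takes 0.05 s, during which the arm holds its last target. There are 200 camera calls.

## Working session

There is one attempt and no reset: what is moved stays moved. The work goes in short steps, Python scripts to look and compute and a tool call to move; the robot and the scene stay as the last step left them, time stands still between calls to the robot, and variables do not carry over. Pictures are saved under pics/ and viewed, at most 10 in all, crops included, and the job is handed in when it is done.

Besides the shell and the picture viewer there is one more tool, called by a JSON object that holds its "fn" and its "kwargs". send_rows: Moves the arm, as the interface text tells. Its arguments: {"type":"object","properties":{"dr":{"type":"array","items":{"type":"array","items":{"type":"number"}}},"xyz":{"type":"array","items":{"type":"array","items":{"type":"number"}}},"jaw":{"type":"array","items":{"type":"number"}}},"required":["dr","xyz","jaw"]}

```bash
mkdir -p pics; ls
python3 - <<'E'
from bench import ctrl
import cv2,numpy as np
for n in("top","side"):
    im=ctrl.camera(n); cv2.imwrite(f"pics/{n}0.png",im[:,:,::-1])
    c=ctrl.calibration(n); print(n,{k:np.round(v,4).tolist() if not isinstance(v,str) else v for k,v in c.items()})
print(ctrl.tip_extent, ctrl.get_obs())
E
```

```text
pics
top {'camera_matrix': [[409.6226, 0.0, 276.5531], [0.0, 409.6226, 212.3541], [0.0, 0.0, 1.0]], 'world_from_camera': [[-0.0082, 0.9887, -0.1498, 0.3453], [-0.9999, -0.0102, -0.0129, 0.0071], [-0.0143, 0.1497, 0.9886, 1.3494], [0.0, 0.0, 0.0, 1.0]]}
side {'camera_matrix': [[403.9389, 0.0, 272.965], [0.0, 403.9389, 211.4115], [0.0, 0.0, 1.0]], 'world_from_camera': [[-0.8188, 0.4168, -0.3948, 0.1772], [-0.574, -0.584, 0.5739, 0.5539], [0.0086, 0.6966, 0.7175, 0.8093], [0.0, 0.0, 0.0, 1.0]]}
0.019 {'time_s': 0.1, 'q': array([-1.52333351e+00,  1.81448480e-01,  1.60787358e+00, -3.78123156e-05,
        1.35381695e+00, -2.06304640e-01]), 'dq': array([ 1.82084036e-03, -2.31462794e-03, -2.25223181e-03, -4.84444727e-05,
       -7.95019904e-04,  1.42823444e-03]), 'joint_efforts': array([ 3.64775406e-04, -4.45875156e+01, -3.52239776e+01, -1.36488188e-04,
        4.13691232e-03,  9.99898617e-06]), 'eef_pos': array([ 0.1443365 , -0.55611824,  0.24950114]), 'eef_rot': array([-7.72204186e-04,  9.91960240e-01,  1.26547555e-01,  4.29403657e-05]), 'wrist_force': array([-0.42552816, -0.34188019, -0.68893743]), 'torque': array([0.04159431, 0.05576782, 0.00086284]), 'grasp_force': 0.0, 'opening': 0.9978729162998287}
```

View pics/top0.png

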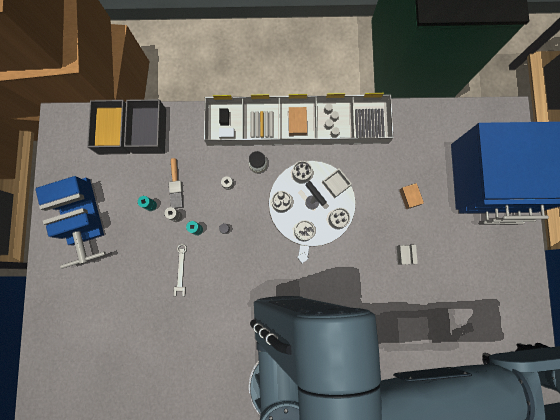

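View pics/side0.png

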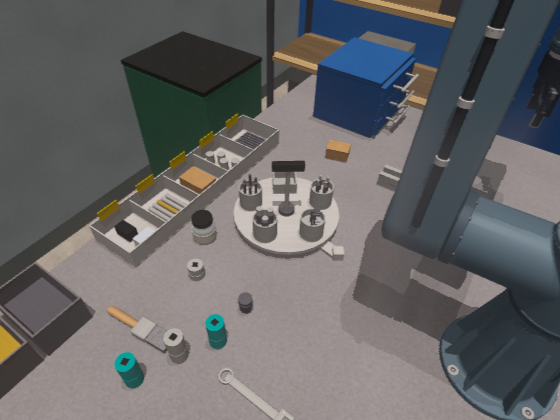

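The top picture shows the carousel centred near (312,203), with the square pot at (336,182) and the pointer at (304,255). The side picture shows the handle bar at (288,166).

Candidates for the deep socket:
- Steel at side (174,345) / top (171,213): looks tall and bright.
- Steel at side (195,268) / top (227,183): looks short.
- Turquoise at side (216,331) and (129,370): wrong colour.
- Dark collet at side (245,302).

The first fits the description, so I'll confirm it in a crop.

```bash
cat > h.py <<'E'
from bench import ctrl
import cv2,numpy as np
from scipy.spatial.transform import Rotation as R
C={n:ctrl.calibration(n) for n in("top","side")}
def ray(n,uv):
    K=np.array(C[n]["camera_matrix"]);T=np.array(C[n]["world_from_camera"])
    d=np.linalg.inv(K)@[uv[0],uv[1],1]; d=T[:3,:3]@(d*[1,-1,-1]); return T[:3,3],d
def atz(n,uv,z):
    o,d=ray(n,uv); return o+d*(z-o[2])/d[2]
def proj(n,p):
    K=np.array(C[n]["camera_matrix"]);T=np.array(C[n]["world_from_camera"])
    c=T[:3,:3].T@(np.array(p)-T[:3,3]); c=K@(c*[1,-1,-1]); return c[:2]/c[2]
def tri(a,b):
    o1,d1=ray("top",a);o2,d2=ray("side",b)
    s=np.linalg.lstsq(np.c_[d1,-d2],o2-o1,rcond=None)[0]
    p,q=o1+d1*s[0],o2+d2*s[1]; return (p+q)/2,np.linalg.norm(p-q)
E
python3 - <<'E'
from h import *
t=cv2.imread("pics/top0.png");s=cv2.imread("pics/side0.png")
f=lambda im,x,y,w,h,k:cv2.resize(im[y:y+h,x:x+w],None,fx=k,fy=k,interpolation=cv2.INTER_CUBIC)
# left: side crop of sockets x100-260,y250-400 ; right: top crop sockets x130-240,y170-245 ; 
a=f(s,100,250,160,150,4)[:, :640]
cv2.imwrite("pics/c1.png",a)
b=f(t,260,150,110,120,5);c=f(t,130,170,110,75,5)
z=np.zeros((600,800,3),np.uint8); z[:600,:400]=f(t,262,152,100,120,4)[:480,:400].__class__ and cv2.copyMakeBorder(f(t,262,152,100,120,4),0,120,0,0,cv2.BORDER_CONSTANT)
z[:300,400:]=f(t,135,170,100,75,4); z[300:600,400:]=f(s,225,150,134,100,3)[:300,:400] if 0 else cv2.copyMakeBorder(f(s,228,150,133,100,3),0,0,0,1,cv2.BORDER_CONSTANT)
cv2.imwrite("pics/c2.png",z)
print(tri((171,213),(174,335)),tri((227,183),(195,264)))
E
```

```text
(array([0.53948051, 0.35545131, 0.08446223]), np.float64(0.002820488451955268)) (array([0.64453345, 0.18707539, 0.04469739]), np.float64(0.0069993708448841735))
```

View pics/c1.png

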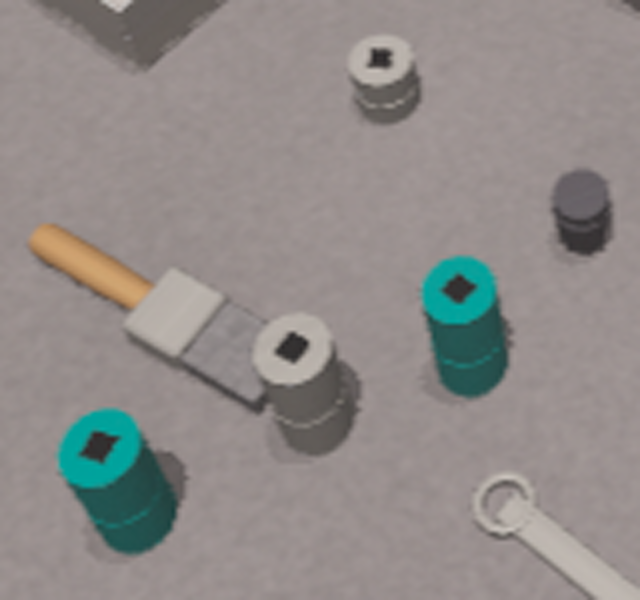

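View pics/c2.png

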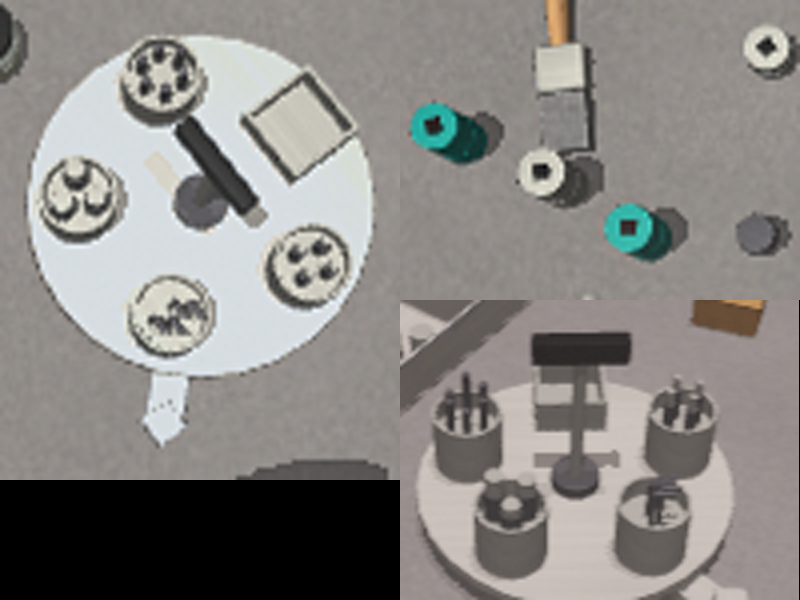

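The crop confirms it: the bright steel cylinder at side (173,337) / top (170.5,213) is as tall as the turquoise ones. The other steel one at side (195,264) is clearly short. Next I'll measure the carousel and the socket.

```bash
cat > m.py <<'E'
from h import *
from scipy.optimize import least_squares
def deckfit(im):
    m=cv2.inRange(im,(195,195,195),(255,255,255)); m[:155]=0;m[:,:255]=0;m[:,365:]=0;m[245:]=0
    cn=max(cv2.findContours(m,cv2.RETR_EXTERNAL,cv2.CHAIN_APPROX_NONE)[0],key=cv2.contourArea)[:,0]
    P=np.array([atz("top",p,.032)[:2] for p in cn.astype(float)])
    f=least_squares(lambda c:np.hypot(*(P-c).T)-.142,P.mean(0),loss="soft_l1",f_scale=.002)
    return f.x,np.median(abs(f.fun))
def model(ax,th):   # th: direction angle of square pot from axis in world
    e=np.array([np.cos(th),np.sin(th)]);n=np.array([-e[1],e[0]]);W=lambda r,t,z:[*(ax+r*e+t*n),z]
    L=[[W(.1+a*h,b*h,.066) for a,b in((1,1),(1,-1),(-1,-1),(-1,1))] for h in(.033,.029)]
    L.append([W(a*.008,b*.04,.197) for a,b in((1,1),(1,-1),(-1,-1),(-1,1))])
    for k in range(1,5):
        a=th+k*np.radians(72);c=ax+.1*np.array([np.cos(a),np.sin(a)])
        L.append([[c[0]+.031*np.cos(s),c[1]+.031*np.sin(s),.08] for s in np.linspace(0,6.28,20)])
    L.append([[*(ax+.142*np.array([np.cos(s),np.sin(s)])),.032] for s in np.linspace(0,6.28,40)])
    return L
def overlay(n,im,L,box,k):
    x,y,w,h=box
    o=cv2.resize(im[y:y+h,x:x+w],None,fx=k,fy=k,interpolation=cv2.INTER_CUBIC)
    for l in L:
        p=np.array([(proj(n,q)+.5-[x,y])*k for q in l]).round().astype(int)
        cv2.polylines(o,[p],True,(0,0,255),1)
    return o
E
python3 - <<'E'
from m import *
t=cv2.imread("pics/top0.png");s=cv2.imread("pics/side0.png")
ax,e=deckfit(t);print("axis",ax,e)
print("sock",atz("top",(170.4,212.6),.08),atz("side",(172.8,336.6),.08))
print("turq",atz("top",(192.2,226.9),.08),atz("top",(143,201.6),.08))
c=lambda u,v:atz("top",(262+u/4-.5,152+v/4-.5),.066)
P=[c(307,68),c(357,128),c(291,184),c(241,118)];pc=np.mean(P,0)[:2]
th=np.arctan2(*(pc-ax)[::-1]);print("pot",pc,np.hypot(*(pc-ax)),th)
d=P[1]-P[0];print("edge dirs",np.arctan2(d[1],d[0]),[np.linalg.norm(P[i]-P[i-1]) for i in range(4)])
h=[atz("top",(262+u/4-.5,152+v/4-.5),.197) for u,v in((186,126),(244,203))];d=h[1]-h[0]
print("handle",np.mean(h,0),np.linalg.norm(d),np.arctan2(d[1],d[0])+np.pi/2)
p=atz("top",(262+162/4-.5,152+445/4-.5),.012)[:2];d=p-ax;print("pointer",p,np.hypot(*d),np.arctan2(d[1],d[0]))
L=model(ax,th)+[[[*ax,.024],[*(ax+.199*d/np.hypot(*d)),.024]]]
cv2.imwrite("pics/o1.png",np.hstack([overlay("top",t,L,(262,152,100,120),4),overlay("side",s,L,(228,150,130,120),3)[:480] if 0 else cv2.copyMakeBorder(overlay("side",s,L,(228,150,130,120),3),0,120,0,0,cv2.BORDER_CONSTANT)]))
E
```

```text
axis [ 0.56935719 -0.08656384] 0.01092288797872483
sock [0.54025031 0.35777703 0.08      ] [0.54257384 0.35858675 0.08      ]
turq [0.4943033 0.2879518 0.08     ] [0.5763378  0.44583455 0.08      ]
pot [ 0.63400337 -0.16772187] 0.10375814531548141 -0.898164453406221
edge dirs -2.4848022691195992 [np.float64(0.06747089615661003), np.float64(0.06279191692551961), np.float64(0.07018417321746616), np.float64(0.06635311154413413)]
handle [ 0.5759419  -0.08893016  0.197     ] 0.06941901121626587 -0.9531158931797465
pointer [ 0.38193067 -0.05642314] 0.18983457167681875 2.9821443862373673
```

View pics/o1.png

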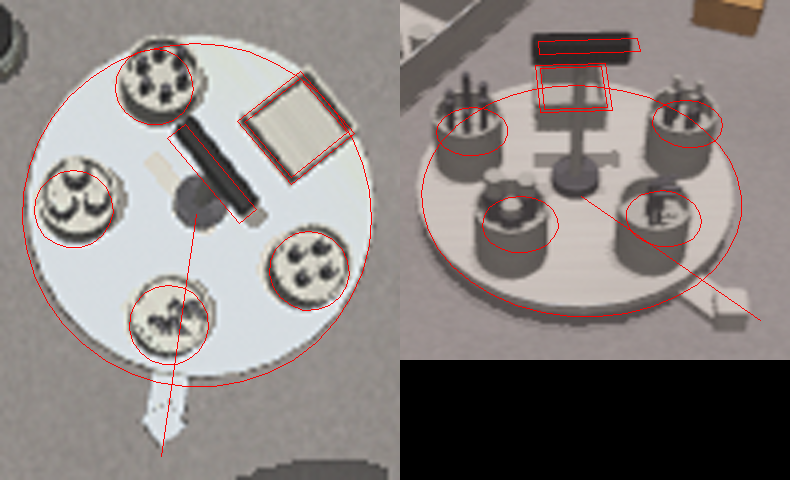

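The handle, pot and pointer are clear, but the fitted circle sits about 2 px low. I'll refit the axis from the deck's hull and the handle from its silhouette in both views.

```bash
cat > m2.py <<'E'
from m import *
from scipy.optimize import minimize
def deckfit(im):
    g=cv2.GaussianBlur(im,(3,3),0).min(2)
    m=(g>190).astype(np.uint8)*255; m[:150]=0;m[:,:255]=0;m[:,365:]=0;m[244:]=0
    cn=max(cv2.findContours(m,cv2.RETR_EXTERNAL,cv2.CHAIN_APPROX_NONE)[0],key=cv2.contourArea)
    h=cv2.convexHull(cn)[:,0].astype(float); P=np.array([atz("top",p,.032)[:2] for p in h])
    f=least_squares(lambda c:np.hypot(*(P-c[:2]).T)-c[2],[*P.mean(0),.14],loss="soft_l1",f_scale=.001)
    return f.x,np.median(abs(f.fun)),len(h)
def mask(im,box,th=62):
    x,y,w,h=box; m=np.zeros(im.shape[:2],np.uint8); m[y:y+h,x:x+w]=(im[y:y+h,x:x+w].max(2)<th)*255
    n,l,st,_=cv2.connectedComponentsWithStats(m); k=1+st[1:,4].argmax(); return (l==k).astype(np.float32)
def sil(n,p):
    e=np.array([np.cos(p[2]),np.sin(p[2])]);q=np.array([-e[1],e[0]])
    V=[proj(n,[*(p[:2]+a*.008*e+b*.04*q),z]) for a in(1,-1) for b in(1,-1) for z in(.173,.197)]
    H=cv2.convexHull(np.array(V,np.float32)); o=np.zeros((420,560),np.float32)
    S=np.zeros((420*4,560*4),np.uint8); cv2.fillConvexPoly(S,((H+.5)*4*16).round().astype(int),255,shift=4)
    return cv2.resize(S,(560,420),interpolation=cv2.INTER_AREA)/255.
def handle(ims,boxes,p0,names=("top","side")):
    M={n:mask(ims[n],boxes[n]) for n in names}
    f=lambda p:sum(abs(sil(n,p)-M[n]).sum() for n in names)
    r=minimize(f,p0,method="Nelder-Mead",options=dict(initial_simplex=np.array(p0)+np.vstack([np.zeros(3),np.diag([.006,.006,.1])]),xatol=1e-4,fatol=.05))
    return r.x,r.fun,{n:M[n].sum() for n in names}
E
python3 - <<'E'
from m2 import *
t=cv2.imread("pics/top0.png");s=cv2.imread("pics/side0.png");I=dict(top=t,side=s)
print("deck",deckfit(t))
B=dict(top=(298,174,32,36),side=(265,155,50,22))
for ns in(("top","side"),("top",),("side",)): print(ns,handle(I,B,[.574,-.088,-.92],ns))
E
```

```text
deck (array([ 0.57712401, -0.09040335,  0.13902945]), np.float64(0.0002623077076697733), 36)
('top', 'side') (array([ 0.57923849, -0.09003829, -0.94510527]), np.float64(161.98431372549018), {'top': np.float32(115.0), 'side': np.float32(334.0)})
('top',) (array([ 0.5774998 , -0.08944115, -0.93562697]), np.float64(88.38431372549019), {'top': np.float32(115.0)})
('side',) (array([ 0.57986363, -0.09192013, -0.94852622]), np.float64(67.7764705882353), {'side': np.float32(334.0)})
```

```bash
cat > go.py <<'E'
import sys
from h import *
def go(x,y,z,psi):
    o=ctrl.get_obs();w=o["eef_rot"];Rc=R.from_quat([w[1],w[2],w[3],w[0]])
    c,s=np.cos(psi),np.sin(psi);Rt=R.from_matrix(np.array([[-s,c,0],[c,s,0],[0,0,-1]]).T.reshape(3,3)if 0 else np.column_stack([[-s,c,0],[c,s,0],[0,0,-1]]))
    print("xyz_cm",(Rc.inv().apply(np.array([x,y,z])-o["eef_pos"])*100).round(2),"dr",((Rc.inv()*Rt).as_rotvec(degrees=True)/6).round(2))
    print("pos",o["eef_pos"].round(4),"q6",o["q"][5].round(3),"psi",np.arctan2(*Rc.as_matrix()[[1,0],1]).round(4),"t",round(o["time_s"],2),"F",o["wrist_force"].round(1),"open",round(o["opening"],3),"grip",round(o["grasp_force"],1))
if __name__=="__main__": go(*map(float,sys.argv[1:5]))
E
python3 go.py .45 -.05 .28 -.9; python3 go.py .541 .358 .2 -.47
```

```text
xyz_cm [ 42.29 -41.32  -2.98] dr [-0.01 -0.01 -3.98]
pos [ 0.1443 -0.5561  0.2495] q6 -0.206 psi -1.317 t 0.1 F [-0.4 -0.3 -0.7] open 0.998 grip 0.0
xyz_cm [ 61.34 -78.52   5.09] dr [-0.01 -0.01 -8.09]
pos [ 0.1443 -0.5561  0.2495] q6 -0.206 psi -1.317 t 0.1 F [-0.4 -0.3 -0.7] open 0.998 grip 0.0
```

{"fn": "send_rows", "kwargs": {"dr": [[0,0,0],[0,0,-1],[0,0,-2],[0,0,-3],[0,0,-4],[0,0,-4],[0,0,-4],[0,0,-4]], "xyz": [[4,-4,-4],[8,-8,-4],[12,-12,-4],[17,-17,-4],[22,-22,-4],[27,-27,-4],[32,-32,-4],[36,-37,-4]], "jaw": [100,100,100,100,100,100,100,100]}}

```text
time_s: 1.1
eef_pos: [0.3854, -0.1369, 0.2903]
eef_rot: [0.0, 0.944, 0.33, 0.0]
wrist_force: [-0.3, -1.0, 0.2]
opening: 1.006
grasp_force: 0.0
```

```bash
python3 go.py .541 .358 .2 -.47
```

```text
xyz_cm [ 42.99 -29.03   9.02] dr [ 0.   -0.   -4.09]
pos [ 0.3854 -0.1369  0.2903] q6 0.265 psi -0.8985 t 1.1 F [-0.3 -1.   0.2] open 1.006 grip 0.0
```

{"fn": "send_rows", "kwargs": {"dr": [[0,0,-1],[0,0,-2],[0,0,-3],[0,0,-4.1],[0,0,-4.1],[0,0,-4.1],[0,0,-4.1],[0,0,-4.1]], "xyz": [[5,-3.3,0],[10,-6.7,0],[15,-10,1],[20,-13.5,2],[25,-17,4],[31,-21,6],[36,-24,8],[40,-26,9]], "jaw": [100,100,100,100,100,100,100,100]}}

```text
time_s: 2.1
eef_pos: [0.5353, 0.3158, 0.1988]
eef_rot: [-0.0, 0.852, 0.524, -0.001]
wrist_force: [-0.2, -0.3, 0.5]
opening: 0.996
grasp_force: 0.0
```

```bash
python3 go.py .541 .358 .2 -.47
```

```text
xyz_cm [ 4.02 -1.4  -0.13] dr [-0.01  0.01  0.02]
pos [0.5353 0.3158 0.1988] q6 0.81 psi -0.4681 t 2.1 F [-0.2 -0.3  0.5] open 0.996 grip 0.0
```

{"fn": "send_rows", "kwargs": {"dr": [[0,0,0],[0,0,0],[0,0,0],[0,0,0],[0,0,0],[0,0,0],[0,0,0],[0,0,0]], "xyz": [[1.5,-0.5,0],[3,-1,0],[3.5,-1.2,1],[3.5,-1.2,3],[3.5,-1.2,5],[3.5,-1.2,5],[3.5,-1.2,5],[3.5,-1.2,5]], "jaw": [100,100,100,100,100,100,100,100]}}

```text
time_s: 3.1
eef_pos: [0.5414, 0.3506, 0.1512]
eef_rot: [0.0, 0.852, 0.523, 0.001]
wrist_force: [0.1, 1.0, -0.6]
opening: 1.001
grasp_force: 0.0
```

```bash
python3 go.py .541 .358 .058 -.47
python3 - <<'E'
from h import *
k=4
for n,b in(("side",(100,230,180,150)),):
    im=np.ascontiguousarray(ctrl.camera(n)[:,:,::-1]);cv2.imwrite("pics/s1full.png",im);x,y,w,h=b
    cv2.imwrite("pics/s1.png",cv2.resize(im[y:y+h,x:x+w],None,fx=4,fy=4,interpolation=cv2.INTER_CUBIC))
E
```

```text
xyz_cm [ 0.63 -0.38  9.32] dr [ 0.01 -0.01  0.01]
pos [0.5414 0.3506 0.1512] q6 0.86 psi -0.469 t 3.1 F [ 0.1  1.  -0.6] open 1.001 grip 0.0
```

View pics/s1.png

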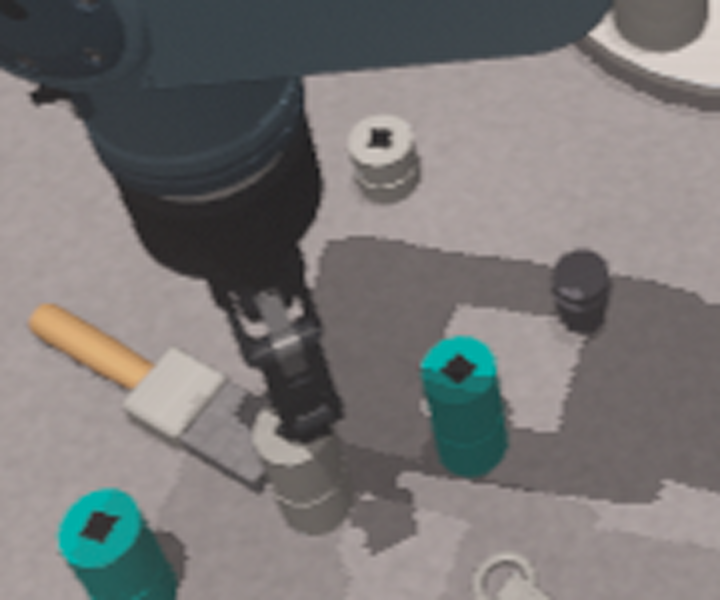

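The fingers straddle the socket (its top at crop (290,435)), with the gripper offset slightly. The turquoise sockets and the brush are clear of the fingers, so I descend with a small correction.

{"fn": "send_rows", "kwargs": {"dr": [[0,0,0],[0,0,0],[0,0,0],[0,0,0],[0,0,0],[0,0,0],[0,0,0],[0,0,0]], "xyz": [[0.6,-0.4,0],[0.6,-0.4,2],[0.6,-0.4,4],[0.6,-0.4,6],[0.6,-0.4,8],[0.6,-0.4,9.3],[0.6,-0.4,9.3],[0.6,-0.4,9.3]], "jaw": [100,100,100,100,100,100,100,100]}}

```text
time_s: 4.15
eef_pos: [0.5405, 0.3579, 0.0579]
eef_rot: [0.0, 0.852, 0.524, 0.001]
wrist_force: [0.9, 0.4, -0.3]
opening: 1.0
grasp_force: 0.0
```

```bash
python3 go.py .541 .358 .058 -.47
```

```text
xyz_cm [ 0.03  0.04 -0.  ] dr [ 0.01 -0.01  0.01]
pos [0.5405 0.3579 0.0579] q6 0.871 psi -0.4688 t 4.15 F [ 0.9  0.4 -0.3] open 1.0 grip 0.0
```

{"fn": "send_rows", "kwargs": {"dr": [[0,0,0],[0,0,0],[0,0,0],[0,0,0],[0,0,0],[0,0,0],[0,0,0],[0,0,0]], "xyz": [[0,0,0],[0,0,0],[0,0,0],[0,0,0],[0,0,0],[0,0,0],[0,0,0],[0,0,0]], "jaw": [70,60,50,40,30,20,20,20]}}

```text
time_s: 5.15
eef_pos: [0.5403, 0.3577, 0.0578]
eef_rot: [0.0, 0.852, 0.524, 0.0]
wrist_force: [-0.6, -1.1, 5.2]
opening: 0.418
grasp_force: 59.4
```

```bash
python3 go.py .541 .358 .30 -.47
```

```text
xyz_cm [  0.07   0.06 -24.22] dr [ 0.01 -0.01  0.01]
pos [0.5403 0.3577 0.0578] q6 0.871 psi -0.4688 t 5.15 F [-0.6 -1.1  5.2] open 0.418 grip 59.4
```

{"fn": "send_rows", "kwargs": {"dr": [[0,0,0],[0,0,0],[0,0,0],[0,0,0],[0,0,0],[0,0,0],[0,0,0],[0,0,0]], "xyz": [[0,0,-1],[0,0,-4],[0,0,-8],[0,0,-12],[0,0,-16],[0,0,-20],[0,0,-24],[0,0,-24]], "jaw": [20,20,20,20,20,20,20,20]}}

```text
time_s: 6.15
eef_pos: [0.5411, 0.3584, 0.3006]
eef_rot: [0.0, 0.852, 0.524, 0.003]
wrist_force: [0.8, -0.8, -5.4]
opening: 0.419
grasp_force: 60.9
```

```bash
python3 go.py .636 -.171 .30 -.47
```

```text
xyz_cm [-4.294e+01  3.237e+01 -2.000e-02] dr [ 0.04 -0.05  0.01]
pos [0.5411 0.3584 0.3006] q6 0.871 psi -0.4686 t 6.15 F [ 0.8 -0.8 -5.4] open 0.419 grip 60.9
```

{"fn": "send_rows", "kwargs": {"dr": [[0,0,0],[0,0,0],[0,0,0],[0,0,0],[0,0,0],[0,0,0],[0,0,0],[0,0,0]], "xyz": [[-1.5,1,0],[-4.5,3,0],[-8.5,6,0],[-12.5,9.5,0],[-16.5,12.5,0],[-20.5,15.5,0],[-24.5,18.5,0],[-28,21,0]], "jaw": [20,20,20,20,20,20,20,20]}}

```text
time_s: 7.15
eef_pos: [0.5991, 0.0103, 0.2937]
eef_rot: [-0.002, 0.852, 0.523, -0.002]
wrist_force: [0.8, 0.3, -4.6]
opening: 0.42
grasp_force: 60.9
```

```bash
python3 go.py .636 -.171 .30 -.47
```

```text
xyz_cm [-14.49  11.5   -0.65] dr [-0.05  0.02 -0.  ]
pos [0.5991 0.0103 0.2937] q6 0.29 psi -0.4701 t 7.15 F [ 0.8  0.3 -4.6] open 0.42 grip 60.9
```

{"fn": "send_rows", "kwargs": {"dr": [[0,0,0],[0,0,0],[0,0,0],[0,0,0],[0,0,0],[0,0,0],[0,0,0],[0,0,0]], "xyz": [[-3,2.5,0],[-6,5,0],[-9,7.5,0],[-11.5,9.5,0],[-13,10.5,0],[-13.5,11,0],[-13.5,11,0],[-13.5,11,0]], "jaw": [20,20,20,20,20,20,20,20]}}

```text
time_s: 8.15
eef_pos: [0.6378, -0.1559, 0.2972]
eef_rot: [-0.0, 0.852, 0.524, 0.0]
wrist_force: [-0.2, 0.7, -4.9]
opening: 0.42
grasp_force: 60.8
```

```bash
python3 go.py .636 -.171 .13 -.47
python3 - <<'E'
from m2 import *
for n,b in(("top",(270,150,100,75)),("side",(220,120,140,110))):
    im=np.ascontiguousarray(ctrl.camera(n)[:,:,::-1]);cv2.imwrite(f"pics/p_{n}.png",im);x,y,w,h=b
    ctr=[.636,-.171]
    L=model(np.array([.578,-.0903]),-.945)[:3]
    o=ctrl.get_obs()["eef_pos"];zb=o[2]-.058
    L.append([[o[0]+.019*np.cos(s),o[1]+.019*np.sin(s),zb] for s in np.linspace(0,6.28,20)])
    cv2.imwrite(f"pics/p_{n}_o.png",overlay(n,im,L,b,5)[:600,:800])
E
```

```text
xyz_cm [-1.43  0.52 16.72] dr [-0.   -0.    0.02]
pos [ 0.6378 -0.1559  0.2972] q6 0.047 psi -0.4675 t 8.15 F [-0.2  0.7 -4.9] open 0.42 grip 60.8
```

View pics/p_side_o.png

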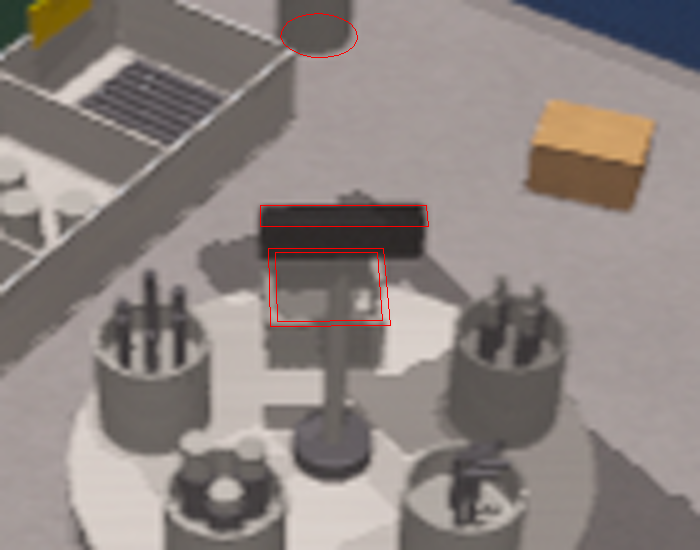

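In the overlay, the projected pot rim and socket bottom (crop (318,35)) match the picture within about 1 px, and any error is common to both. I'll align and lower.

{"fn": "send_rows", "kwargs": {"dr": [[0,0,0],[0,0,0],[0,0,0],[0,0,0],[0,0,0],[0,0,0],[0,0,0],[0,0,0]], "xyz": [[-0.7,0.3,0],[-1.4,0.5,1],[-1.4,0.5,3],[-1.4,0.5,6],[-1.4,0.5,9],[-1.4,0.5,12],[-1.4,0.5,14],[-1.4,0.5,14]], "jaw": [20,20,20,20,20,20,20,20]}}

```text
time_s: 9.25
eef_pos: [0.6344, -0.1712, 0.1543]
eef_rot: [-0.002, 0.852, 0.523, -0.001]
wrist_force: [-0.0, 0.6, -4.1]
opening: 0.419
grasp_force: 60.7
```

```bash
python3 go.py .636 -.171 .097 -.47
python3 - <<'E'
from m2 import *
o=ctrl.get_obs()["eef_pos"]
ims=[]
for n,b in(("top",(285,140,80,75)),("side",(228,120,80,75))):
    im=np.ascontiguousarray(ctrl.camera(n)[:,:,::-1]);cv2.imwrite(f"pics/r_{n}.png",im)
    L=model(np.array([.578,-.0903]),-.945)[:2]
    L.append([[o[0]+.019*np.cos(s),o[1]+.019*np.sin(s),o[2]-.058] for s in np.linspace(0,6.28,20)])
    ims.append(overlay(n,im,L,b,5))
cv2.imwrite("pics/r_o.png",np.hstack(ims))
E
```

```text
xyz_cm [0.09 0.16 5.73] dr [-0.05  0.    0.01]
pos [ 0.6344 -0.1712  0.1543] q6 0.025 psi -0.4689 t 9.25 F [-0.   0.6 -4.1] open 0.419 grip 60.7
```

View pics/r_o.png

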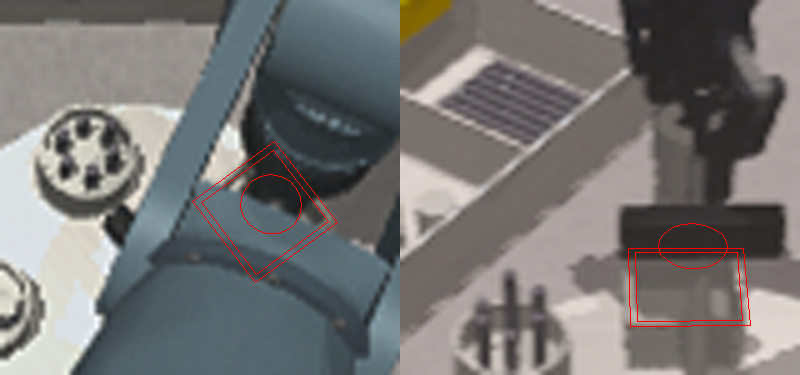

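The socket hangs centred over the pot. In the side view its bottom is behind the bar at crop (690,245), with the pot rim at (690,290). I'll lower it, then creep.

{"fn": "send_rows", "kwargs": {"dr": [[0,0,0],[0,0,0],[0,0,0],[0,0,0],[0,0,0],[0,0,0],[0,0,0],[0,0,0]], "xyz": [[0.1,0.1,1],[0.1,0.1,2],[0.1,0.1,3],[0.1,0.1,4],[0.1,0.1,5],[0.1,0.1,5.3],[0.1,0.1,5.5],[0.1,0.1,5.5]], "jaw": [20,20,20,20,20,20,20,20]}}

```text
time_s: 10.35
eef_pos: [0.6375, -0.1716, 0.1025]
eef_rot: [0.0, 0.852, 0.524, 0.0]
wrist_force: [-0.2, 1.3, -4.3]
opening: 0.42
grasp_force: 60.7
```

```bash
python3 go.py .635 -.171 .095 -.47
```

```text
xyz_cm [-0.06 -0.25  0.75] dr [ 0.   -0.    0.01]
pos [ 0.6375 -0.1716  0.1025] q6 0.027 psi -0.4688 t 10.35 F [-0.2  1.3 -4.3] open 0.42 grip 60.7
```

{"fn": "send_rows", "kwargs": {"dr": [[0,0,0],[0,0,0],[0,0,0],[0,0,0],[0,0,0],[0,0,0],[0,0,0],[0,0,0]], "xyz": [[0,-0.2,0.2],[0,-0.2,0.4],[0,-0.2,0.5],[0,-0.2,0.6],[0,-0.2,0.7],[0,-0.2,0.7],[0,-0.2,0.7],[0,-0.2,0.7]], "jaw": [20,20,20,20,20,20,20,20]}}

```text
time_s: 11.35
eef_pos: [0.6356, -0.1706, 0.0954]
eef_rot: [0.0, 0.852, 0.524, 0.0]
wrist_force: [-0.5, 0.5, -4.9]
opening: 0.416
grasp_force: 60.7
```

```bash
python3 go.py .635 -.171 .0945 -.47
```

```text
xyz_cm [-0.06 -0.04  0.09] dr [0.   0.   0.01]
pos [ 0.6356 -0.1706  0.0954] q6 0.027 psi -0.4688 t 11.35 F [-0.5  0.5 -4.9] open 0.416 grip 60.7
```

Not yet in contact, so I'll creep down a little further.

{"fn": "send_rows", "kwargs": {"dr": [[0,0,0],[0,0,0],[0,0,0],[0,0,0],[0,0,0],[0,0,0],[0,0,0],[0,0,0]], "xyz": [[0,0,0.05],[0,0,0.1],[0,0,0.1],[0,0,0.15],[0,0,0.15],[0,0,0.15],[0,0,0.15],[0,0,0.15]], "jaw": [20,20,20,20,20,20,20,20]}}

```text
time_s: 12.35
eef_pos: [0.6357, -0.1706, 0.0939]
eef_rot: [0.0, 0.852, 0.524, 0.0]
wrist_force: [0.4, 0.5, -3.9]
opening: 0.423
grasp_force: 60.9
```

```bash
python3 go.py .635 -.171 .0945 -.47
```

```text
xyz_cm [-0.07 -0.04 -0.06] dr [ 0.   -0.    0.01]
pos [ 0.6357 -0.1706  0.0939] q6 0.027 psi -0.4688 t 12.35 F [ 0.4  0.5 -3.9] open 0.423 grip 60.9
```

{"fn": "send_rows", "kwargs": {"dr": [[0,0,0],[0,0,0],[0,0,0],[0,0,0],[0,0,0],[0,0,0],[0,0,0],[0,0,0]], "xyz": [[0,0,0.05],[0,0,0.1],[0,0,0.1],[0,0,0.1],[0,0,0.1],[0,0,0.1],[0,0,0.1],[0,0,0.1]], "jaw": [20,20,20,20,20,20,20,20]}}

```text
time_s: 13.35
eef_pos: [0.6359, -0.1705, 0.0938]
eef_rot: [0.0, 0.852, 0.524, 0.0]
wrist_force: [-3.0, 1.7, 5.6]
opening: 0.421
grasp_force: 61.7
```

```bash
python3 go.py .635 -.171 .0945 -.47
```

```text
xyz_cm [-0.08 -0.06 -0.07] dr [ 0.01 -0.    0.01]
pos [ 0.6359 -0.1705  0.0938] q6 0.027 psi -0.4686 t 13.35 F [-3.   1.7  5.6] open 0.421 grip 61.7
```

The wrist force turned upward, so the socket is on the pot floor. Now I'll release it.

{"fn": "send_rows", "kwargs": {"dr": [[0,0,0],[0,0,0],[0,0,0],[0,0,0],[0,0,0],[0,0,0],[0,0,0],[0,0,0]], "xyz": [[0,0,0],[0,0,0],[0,0,0],[0,0,0],[0,0,0],[0,0,0],[0,0,0],[0,0,0]], "jaw": [44,46,50,55,65,75,85,85]}}

```text
time_s: 14.35
eef_pos: [0.6356, -0.1706, 0.0928]
eef_rot: [0.0, 0.852, 0.524, -0.0]
wrist_force: [-0.0, -0.5, 0.5]
opening: 0.853
grasp_force: 0.0
```

{"fn": "send_rows", "kwargs": {"dr": [[0,0,0],[0,0,0],[0,0,0],[0,0,0],[0,0,0],[0,0,0],[0,0,0],[0,0,0]], "xyz": [[0,0,-0.5],[0,0,-2],[0,0,-4],[0,0,-8],[0,0,-12],[0,0,-16],[0,0,-20],[0,0,-21]], "jaw": [85,85,85,85,85,85,85,85]}}

```text
time_s: 15.35
eef_pos: [0.637, -0.1711, 0.3086]
eef_rot: [0.003, 0.852, 0.524, 0.002]
wrist_force: [-0.4, -0.7, 0.8]
opening: 0.848
grasp_force: 0.0
```

```bash
python3 go.py .578 -.0903 .30 2.197
python3 - <<'E'
from m2 import *
I={}
for n in("top","side"):
    I[n]=np.ascontiguousarray(ctrl.camera(n)[:,:,::-1]);cv2.imwrite(f"pics/q_{n}.png",I[n])
print(handle(I,dict(side=(260,150,60,28)),[.578,-.0903,-.945],("side",)))
cv2.imwrite("pics/q_o.png",overlay("side",I["side"],[],(220,110,130,120),5))
E
```

```text
xyz_cm [ 4.54 -8.92  0.79] dr [  0.03   0.1  -25.45]
pos [ 0.637  -0.1711  0.3086] q6 0.027 psi -0.4686 t 15.35 F [-0.4 -0.7  0.8] open 0.848 grip 0.0
(array([ 0.58114112, -0.09211457, -0.9527162 ]), np.float64(70.10980392156863), {'side': np.float32(333.0)})
```

View pics/q_o.png

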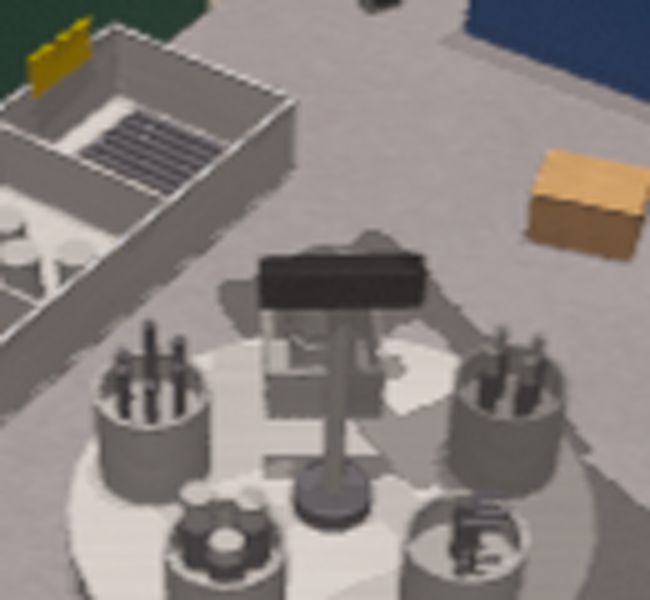

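The socket is standing in the square pot behind the bar (crop (320,345)), the deck has hardly moved, and the gripper is clear. Next I go above the handle and turn the wrist so the sweep stays within range.

{"fn": "send_rows", "kwargs": {"dr": [[0,0,-1.5],[0,0,-3],[0,0,-4.5],[0,0,-6],[0,0,-7.5],[0,0,-9],[0,0,-10.5],[0,0,-12]], "xyz": [[0.5,-1,0],[1,-2,0],[1.5,-3,0],[2,-4,0],[2.5,-5,0],[3,-6,0],[4,-8,0],[4.5,-8.9,0]], "jaw": [85,85,85,85,85,85,85,85]}}

```text
time_s: 16.45
eef_pos: [0.5751, -0.0891, 0.3006]
eef_rot: [-0.002, 0.379, 0.925, 0.0]
wrist_force: [-0.8, 0.7, -0.4]
opening: 0.847
grasp_force: 0.0
```

```bash
python3 go.py .579 -.0905 .30 2.193
```

```text
xyz_cm [-0.38  0.18  0.06] dr [ 1.000e-02 -4.000e-02 -1.336e+01]
pos [ 0.5751 -0.0891  0.3006] q6 -1.151 psi 0.7935 t 16.45 F [-0.8  0.7 -0.4] open 0.847 grip 0.0
```

{"fn": "send_rows", "kwargs": {"dr": [[0,0,-1.7],[0,0,-3.4],[0,0,-5.1],[0,0,-6.8],[0,0,-8.5],[0,0,-10.2],[0,0,-11.9],[0,0,-13.3]], "xyz": [[-0.3,0.2,0],[-0.3,0.2,0],[-0.3,0.2,0],[-0.3,0.2,0],[-0.3,0.2,0],[-0.3,0.2,0],[-0.3,0.2,0],[-0.3,0.2,0]], "jaw": [85,85,85,85,85,85,85,85]}}

```text
time_s: 17.45
eef_pos: [0.5791, -0.0906, 0.3006]
eef_rot: [-0.001, -0.303, 0.953, 0.001]
wrist_force: [-0.3, 0.7, 0.0]
opening: 0.85
grasp_force: 0.0
```

```bash
python3 go.py .579 -.0905 .188 2.193
```

```text
xyz_cm [-0.02 -0.02 11.26] dr [ 0.03 -0.02 -0.07]
pos [ 0.5791 -0.0906  0.3006] q6 -2.543 psi 2.1858 t 17.45 F [-0.3  0.7  0. ] open 0.85 grip 0.0
```

{"fn": "send_rows", "kwargs": {"dr": [[0,0,0],[0,0,0],[0,0,0],[0,0,0],[0,0,0],[0,0,0],[0,0,0],[0,0,0]], "xyz": [[0,0,2],[0,0,4.5],[0,0,7],[0,0,8.5],[0,0,10],[0,0,11],[0,0,11.2],[0,0,11.2]], "jaw": [85,85,85,85,85,85,85,85]}}

```text
time_s: 18.45
eef_pos: [0.5804, -0.091, 0.1913]
eef_rot: [0.0, -0.3, 0.954, -0.0]
wrist_force: [-0.6, 0.5, 0.7]
opening: 0.846
grasp_force: 0.0
```

{"fn": "send_rows", "kwargs": {"dr": [[0,0,0],[0,0,0],[0,0,0],[0,0,0],[0,0,0],[0,0,0],[0,0,0],[0,0,0]], "xyz": [[0,0,0],[0,0,0],[0,0,0],[0,0,0],[0,0,0],[0,0,0],[0,0,0],[0,0,0]], "jaw": [70,60,50,40,35,30,25,20]}}

```text
time_s: 19.45
eef_pos: [0.58, -0.0909, 0.1907]
eef_rot: [-0.0, -0.3, 0.954, 0.0]
wrist_force: [0.0, -0.1, -0.2]
opening: 0.204
grasp_force: 0.1
```

```bash
python3 go.py .579 -.0905 .188 2.193
```

```text
xyz_cm [0.06 0.09 0.27] dr [ 0.   -0.   -0.12]
pos [ 0.58   -0.0909  0.1907] q6 -2.538 psi 2.1807 t 19.45 F [ 0.  -0.1 -0.2] open 0.204 grip 0.1
```

Now I'll close firmly on the bar.

{"fn": "send_rows", "kwargs": {"dr": [[0,0,0],[0,0,0],[0,0,0],[0,0,0],[0,0,0],[0,0,0],[0,0,0],[0,0,0]], "xyz": [[0,0,0.2],[0,0,0.2],[0,0,0.2],[0,0,0.2],[0,0,0.2],[0,0,0.2],[0,0,0.2],[0,0,0.2]], "jaw": [18,15,12,8,4,0,0,0]}}

```text
time_s: 20.45
eef_pos: [0.5802, -0.0907, 0.1908]
eef_rot: [0.0, -0.3, 0.954, -0.0]
wrist_force: [-5.2, 2.0, 12.1]
opening: 0.174
grasp_force: 60.1
```

```bash
python3 go.py .579 -.0905 .188 -.171
```

```text
xyz_cm [0.09 0.09 0.28] dr [0.000e+00 1.000e-02 2.246e+01]
pos [ 0.5802 -0.0907  0.1908] q6 -2.538 psi 2.181 t 20.45 F [-5.2  2.  12.1] open 0.174 grip 60.1
```

{"fn": "send_rows", "kwargs": {"dr": [[0,0,0.3],[0,0,0.9],[0,0,1.8],[0,0,2.7],[0,0,3.6],[0,0,4.5],[0,0,5.4],[0,0,6.3]], "xyz": [[0,0,-0.2],[0,0,-0.2],[0,0,-0.2],[0,0,-0.2],[0,0,-0.2],[0,0,-0.2],[0,0,-0.2],[0,0,-0.2]], "jaw": [0,0,0,0,0,0,0,0]}}

```text
time_s: 21.45
eef_pos: [0.5807, -0.0924, 0.1909]
eef_rot: [0.001, 0.027, 1.0, -0.001]
wrist_force: [2.0, -4.9, -1.5]
opening: 0.174
grasp_force: 59.5
```

```bash
python3 go.py .580 -.0907 .191 -.171
```

```text
xyz_cm [ 0.08  0.16 -0.01] dr [-0.    0.03 16.12]
pos [ 0.5807 -0.0924  0.1909] q6 -1.875 psi 1.5167 t 21.45 F [ 2.  -4.9 -1.5] open 0.174 grip 59.5
```

{"fn": "send_rows", "kwargs": {"dr": [[0,0,1],[0,0,2],[0,0,3],[0,0,4],[0,0,5],[0,0,6],[0,0,7],[0,0,8]], "xyz": [[0,0.1,0],[0,0.1,0],[0,0.1,0],[0,0.1,0],[0,0.1,0],[0,0.1,0],[0,0.1,0],[0,0.1,0]], "jaw": [0,0,0,0,0,0,0,0]}}

```text
time_s: 22.45
eef_pos: [0.5798, -0.0942, 0.1909]
eef_rot: [0.001, 0.432, 0.902, -0.003]
wrist_force: [-3.3, -15.7, 0.5]
opening: 0.171
grasp_force: 59.7
```

```bash
python3 go.py .580 -.0907 .191 -.171
```

```text
xyz_cm [ 0.26  0.24 -0.01] dr [-0.02  0.06  8.1 ]
pos [ 0.5798 -0.0942  0.1909] q6 -1.035 psi 0.6776 t 22.45 F [ -3.3 -15.7   0.5] open 0.171 grip 59.7
```

{"fn": "send_rows", "kwargs": {"dr": [[0,0,1],[0,0,2],[0,0,3],[0,0,4],[0,0,5],[0,0,5.8],[0,0,6.3],[0,0,6.5]], "xyz": [[0,-0.1,0],[0,-0.1,0],[0,-0.2,0],[-0.1,-0.2,0],[-0.1,-0.3,0],[-0.1,-0.3,0],[-0.1,-0.35,0],[-0.1,-0.35,0]], "jaw": [0,0,0,0,0,0,0,0]}}

```text
time_s: 23.45
eef_pos: [0.578, -0.095, 0.1908]
eef_rot: [0.001, 0.707, 0.707, -0.001]
wrist_force: [-0.9, -6.8, 0.0]
opening: 0.171
grasp_force: 59.8
```

```bash
python3 go.py .577 -.0954 .191 -.171
python3 - <<'E'
from m2 import *
for n in("top","side"): cv2.imwrite(f"pics/u_{n}.png",np.ascontiguousarray(ctrl.camera(n)[:,:,::-1]))
s=cv2.imread("pics/u_side.png");t=cv2.imread("pics/u_top.png")
ax=np.array([.578,-.0905]);w=ctrl.get_obs()["eef_rot"];y=R.from_quat([w[1],w[2],w[3],w[0]]).as_matrix()[:,1]
th=np.arctan2(y[1],y[0])+np.pi
L=model(ax,th)[:2]
cv2.imwrite("pics/u_o.png",np.hstack([overlay("side",s,L,(228,170,130,110),3.5 and 4),overlay("top",t,L,(275,190,65,110),4)]))
E
```

```text
xyz_cm [-0.04 -0.1  -0.02] dr [0.   0.03 1.63]
pos [ 0.578  -0.095   0.1908] q6 -0.363 psi -0.0001 t 23.45 F [-0.9 -6.8  0. ] open 0.171 grip 59.8
```

View pics/u_o.png

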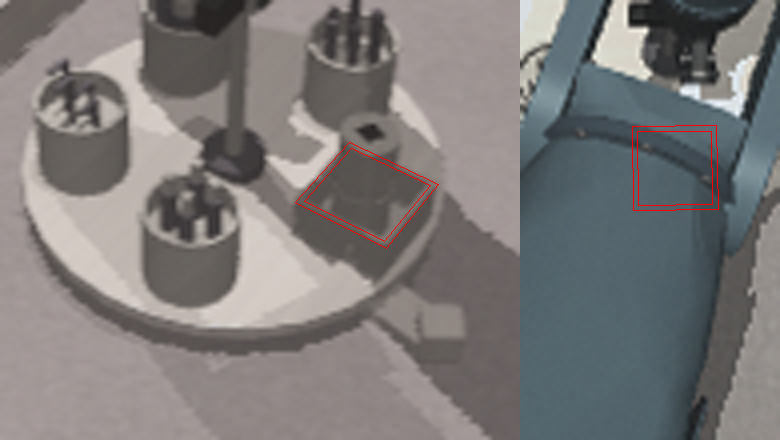

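The side picture shows the socket upright in the square pot (crop (370,150)), with the pot a little short of the pointer block (crop (443,330)). That was my last view, so I'll refine the pointer direction numerically.

Run:
```python
from m2 import *
t=cv2.imread("pics/top0.png");s=cv2.imread("pics/side0.png");u=cv2.imread("pics/u_side.png")
ax=deckfit(t)[0][:2]
for th in(185,195,205):
    m=np.zeros(t.shape[:2],np.uint8);m[247:266,290:318]=(t[247:266,290:318].min(2)>th)
    v,x=np.nonzero(m);P=np.array([atz("top",(a,b),.022)[:2] for a,b in zip(x,v)])
    d=P.mean(0)-ax;r=np.hypot(*(P-ax).T);print(th,len(P),np.arctan2(d[1],d[0]),np.hypot(*d),r.max())
    for lo,hi in((.15,.165),(.165,.18),(.18,.2)):
        k=(r>lo)&(r<hi)
        if k.any(): d=P[k].mean(0)-ax;print("  ",lo,k.sum(),np.arctan2(d[1],d[0]).round(4))
# side view: silhouette of pointer block (square post corner-on) - brightness fit of top face
def face(a,c,r=.1806,z=.024):
    p=c+r*np.array([np.cos(a),np.sin(a)]);h=.013*2**.5
    return np.array([proj("side",[*(p+h*np.array([np.cos(a+k*np.pi/2),np.sin(a+k*np.pi/2)])),z]) for k in range(4)])
for nm,im in(("s0",s),("u",u)):
    g=cv2.cvtColor(im,cv2.COLOR_BGR2GRAY).astype(float)
    f=face(2.97,np.array([.579,-.092]));print(nm,f.round(1).tolist())
    print(g[240:264:1,318:352].astype(int)[::2] if nm=="s0" else "")
```

```text
185 118 2.9594351666530025 0.1691400875147759 0.1961159464640313
   0.15 36 2.9541
   0.165 39 2.9553
   0.18 32 2.9627
195 117 2.959084096917328 0.16894599142636302 0.1961159464640313
   0.15 36 2.9541
   0.165 39 2.9553
   0.18 31 2.9616
205 116 2.958940649302966 0.16896665669618577 0.1961159464640313
   0.15 36 2.9541
   0.165 38 2.9548
   0.18 31 2.9616
s0 [[344.4, 253.5], [343.1, 245.3], [332.7, 245.3], [333.8, 253.5]]
[[136 176 191 191 192 191 184 145  94  96  92  85  86 125 146 146 148 149
  151 151 149 146 145 146 149 149 149 149 149 149 149 150 147 147]
 [190 190 189 187 172 132  97  99 110 154 186 187 168 151 147 149 150 150
  149 147 147 148 148 148 148 151 150 149 148 148 149 151 151 148]
 [175 138 103 100 101 103 115 159 187 193 193 193 191 193 185 165 151 149
  150 150 150 150 149 148 148 149 150 148 149 149 150 150 148 146]
 [ 98  96 101 112 117 156 187 194 194 195 195 194 193 192 181 182 192 187
  184 185 185 185 184 179 169 154 145 148 150 149 147 145 147 149]
 [ 85  89  91 108 166 190 192 193 194 193 193 194 194 193 162 167 192 192
  193 194 194 194 194 193 192 175 
[... 387 characters left out ...]
9
  151 152 153 152 151 151 151 150 148 148 147 148 150 151 152 152]
 [148 146 146 148 149 147 148 148 147 146 138 115 102 100  95 100 104 104
  105 106 106 107 106 105 105 112 135 148 147 145 146 146 147 148]
 [145 147 148 149 149 147 146 147 146 146 148 151 151 136 106  98 102 103
  105 106 106 106 106 105 104 125 145 148 146 145 147 147 147 147]
 [147 148 147 149 150 148 146 146 144 143 145 146 149 142 132 123 121 121
  121 121 123 121 122 120 124 138 147 147 149 149 151 149 146 144]
 [143 144 145 146 145 146 146 146 146 144 143 145 145 145 146 147 146 145
  144 145 149 150 148 147 147 145 145 147 148 149 149 149 149 148]]
u [[344.4, 253.5], [343.1, 245.3], [332.7, 245.3], [333.8, 253.5]]
```

{"fn": "send_rows", "kwargs": {"dr": [[0,0,0.4],[0,0,0.8],[0,0,1.2],[0,0,1.5],[0,0,1.6],[0,0,1.7],[0,0,1.7],[0,0,1.7]], "xyz": [[0,0,0],[-0.1,0,0],[-0.1,-0.1,0],[-0.1,-0.1,0],[-0.1,-0.1,0],[-0.1,-0.1,0],[-0.1,-0.1,0],[-0.1,-0.1,0]], "jaw": [0,0,0,0,0,0,0,0]}}

```text
time_s: 24.55
eef_pos: [0.5775, -0.0949, 0.1909]
eef_rot: [0.001, 0.767, 0.642, -0.0]
wrist_force: [1.5, -5.2, -1.1]
opening: 0.173
grasp_force: 59.7
```

```bash
python3 go.py .577 -.0954 .191 -.176
python3 - <<'E'
from m2 import *
s=np.ascontiguousarray(ctrl.camera("side")[:,:,::-1]);cv2.imwrite("pics/v_side.png",s)
g=cv2.cvtColor(s,cv2.COLOR_BGR2GRAY).astype(np.float32)
gm=cv2.GaussianBlur(np.hypot(cv2.Sobel(g,5,1,0),cv2.Sobel(g,5,0,1)),(0,0),.7)
def score(p):  # edges of the pot's outer rim + near vertical edges, axis as seen by the side camera
    e=np.array([np.cos(p[2]),np.sin(p[2])]);n=np.array([-e[1],e[0]])
    W=lambda a,b,z:proj("side",[*(p[:2]+a*e+b*n),z])
    S=[((.133,.033,.066),(.133,-.033,.066)),((.133,.033,.066),(.067,.033,.066)),((.133,-.033,.066),(.067,-.033,.066)),((.133,.033,.066),(.133,.033,.032)),((.133,-.033,.066),(.133,-.033,.032)),((.067,.033,.066),(.067,.033,.032))]
    v=0
    for a,b in S:
        A,B=W(*a),W(*b);q=(A+np.linspace(0,1,40)[:,None]*(B-A)).astype(np.float32)
        v+=cv2.remap(gm,q[:,:1],q[:,1:],cv2.INTER_LINEAR).mean()*np.linalg.norm(B-A)
    return -v
from scipy.optimize import brute
for ax in([.578,-.0905],[.580,-.092],[.579,-.0915]):
    T=np.arange(2.86,3.08,.01);v=[score([*ax,t]) for t in T];print(ax,T[np.argmin(v)].round(3),-min(v))
r=brute(score,(slice(.574,.586,.001),slice(-.097,-.086,.001),slice(2.88,3.06,.005)),finish=None);print(r,-score(r))
E
```

```text
xyz_cm [-0.05 -0.04 -0.01] dr [ 0.01  0.01 -0.01]
pos [ 0.5775 -0.0949  0.1909] q6 -0.188 psi -0.1768 t 24.55 F [ 1.5 -5.2 -1.1] open 0.173 grip 59.7
[0.578, -0.0905] 2.97 11498.35780180028
[0.58, -0.092] 2.97 11701.230193539268
[0.579, -0.0915] 2.97 11737.267563055846
[ 0.579 -0.097  2.915] 11924.945419594602
```

The side camera puts the pot at 2.97 rad and the pointer at 2.96–2.97, so they're aligned. I'll let it settle, then hand in.

{"fn": "send_rows", "kwargs": {"dr": [[0,0,0],[0,0,0],[0,0,0],[0,0,0],[0,0,0],[0,0,0],[0,0,0],[0,0,0]], "xyz": [[0,0,0],[0,0,0],[0,0,0],[0,0,0],[0,0,0],[0,0,0],[0,0,0],[0,0,0]], "jaw": [0,0,0,0,0,0,0,0]}}

```text
time_s: 25.6
eef_pos: [0.5775, -0.0949, 0.1909]
eef_rot: [0.001, 0.767, 0.642, -0.0]
wrist_force: [1.9, -4.6, -1.2]
opening: 0.174
grasp_force: 59.7
```

```bash
python3 go.py .577 -.0954 .191 -.176; python3 -c "
from bench import ctrl
print(ctrl.hand_in())"
```

```text
xyz_cm [-0.05 -0.04 -0.01] dr [ 0.01  0.01 -0.01]
pos [ 0.5775 -0.0949  0.1909] q6 -0.188 psi -0.1768 t 25.6 F [ 1.9 -4.6 -1.2] open 0.174 grip 59.7
the job is handed in; nothing more can be done
None
```

The job is handed in at 25.6 s: the deep socket stands upright in the square pot, the pot is lined up with the pointer to within about 0.01 rad by my measurements, and the gripper is still holding the handle bar; no verdict came back.

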